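Hook the cold cap off a grinding jar and press it home in its rest

TASK

The blue cap on the steel jar is cryogenically cold, so keep the gripper off the cap and the jar: take the yellow-handled hook from its stand, hook the cap by its wire bail and lift it off the jar. Carry it slowly, without dropping or swinging it, to the white cap rest, whose cup may be clamped at any height: set it flat on the orange seat, press it gently down with the hook until the stiff seat bottoms out, and hang the hook back in its stand, handle up. Leave the jar standing where it is and do not disturb the three other items.

Things in the scene. Friction and masses are not known exactly. Their poses are not given: they have to be found in the camera images.
- hook: Loose hand hook, 156 mm tall, 150 g, upright in its stand. Origin: on the rod's axis at its very bottom; z up along the rod. Rod 10 mm thick; square black collar 36 x 36 mm from z 100 to 106 mm; yellow square handle 24 x 24 mm from z 106 to 156 mm, to be gripped just above the collar. At the bottom a foot runs towards the hook's -x.
- stand: Fixed dark steel stand. Origin: on the table below the rod's place; z up. Two level prongs (x -25 to 45 mm, top at z 115 mm) leave a slot 18 mm wide, open upwards and to -x. The hook hangs by its collar on them, origin 15 mm above the stand's, foot towards the stand's -x; it goes straight up and down. Base plate 10 mm thick; at x 42 to 54 mm two posts and a crossbar, no higher than the prongs.
- jar: Steel grinding jar with a blue band, 0.8 kg, loose, standing on the table. Origin: centre of its underside; z up. Foot 76 mm in diameter, body 64 mm in diameter to z 50 mm, neck 50 mm in outer diameter up to the rim at z 75 mm.
- cap: Blue cap, about 110 to 220 g, lying loosely over the jar's neck, origin 59 mm above the jar's. Origin: centre of its lower edge; z up. Outer diameter 64 mm, inner 56 mm, height 22 mm, flat top 6 mm thick.
- dock: Cap rest: fixed square white foot, 110 x 110 x 10 mm; origin: centre of its underside; z up. Over its centre a round white cup is clamped, 0 to 20 mm above its lowest place; this height differs each time and is not reported: find it by touch or sight. At its lowest the cup's rim is at z 50 mm. Inner diameter 76 mm, flaring to 92 mm at the rim. In it lies the orange seat, a disc 73 mm wide.
- cap_seat (a joint): Travel of the orange seat down inside the cup, in m: 0 when up (its top 20 mm below the cup's rim), 0.012 when it bottoms out (32 mm below the rim). It is stiff: about 7 N are needed to push it down, and it stays where it is left.
- amber_jar: Bystander: amber glass jar, 44 mm in diameter, 65 mm tall. Origin: centre of its underside.
- carton: Bystander: cardboard carton 60 x 80 x 45 mm. Origin: centre of its underside.
- steel_vial: Bystander: metal vial with a green band, 40 mm in diameter, 54 mm tall. Origin: centre of its underside.
- hook_foot (a point): Middle of the top of the hook's level foot, where a bail should hang: 17 mm from the rod's axis towards the hook's -x, 10 mm above its bottom. The foot is 10 mm thick; its tip turns up, ending 39 mm from the axis with its top 20 mm above the bottom.
- cap_bail (a point): Peak of the cap's bail (wire centre line), 66 mm above the cap's origin. The 6 mm steel wire stands over the cap like a gate in the cap's y-z plane: legs at y -24 and 24 mm, crossbar rising from z 56 mm at the legs to the peak. The opening is 41 mm high in the middle and is passed along the cap's x, from either side.
Mind the look-alikes: they are no part of the job. What is shaped like the jar but red is not meant.

How it is judged:
By the outcome, as a careful person would: the job done as asked, in the order asked, and still so for the second after the job is handed in, with the robot touching nothing.
It also fails if it takes over 67 s, if anything falls off the work surface, if the arm or the gripper's body presses on something with over 40 N, if the wrist force passes 120 N, or if a joint passes its speed limit or range.

ROBOT

A 7-joint arm with a two-finger parallel gripper is mounted at the origin on the work surface. World frame = base frame: x ahead of the robot, y to its left, z up, the work surface at z = 0. Lengths are in m, angles in rad, forces in N, time in s.
With the tool pointing down it reaches from about 0.4 to 0.85 m from the base axis. Payload 4.5 kg.
Tool frame: the origin (TCP) lies between the finger pads; the fingertips stand 19 mm ahead of it and the grasp point (between the pads) is the TCP (robot.tcp_to_tips is the distance from the TCP to the fingertips, in m); z points along the fingers, y is the line along which they close (so a half turn about z gives the same grasp; the last joint's range is limited). The gripper opens to 88 mm and grips with 3 to 60 N. Pads are 18 mm wide; open, the fingers measure 123 mm over their backs; the gripper's body (75 mm by 187 mm) begins 45 mm behind the grasp point.
Start: joints at [-1.253, 0.689, -0.195, 1.565, 0.157, 0.902, -0.215], TCP at [0.175, 0.6, 0.258] pointing down, gripper open.
Joint ranges: [-3.01, 3.01], [-0.46, 2.08], [-1.47, 1.51], [0.13, 2.56], [-1, 4.14], [0.04, 2.09], [-2.66, 2.66]. Speed limits (rad/s): [2.57, 2.57, 3.14, 3.14, 3.14, 3.14, 3.14].

INTERFACE

Orientations are given as a unit quaternion [x, y, z, w].
In Python, from workcell import sensors, viewer, robot gives the robot as it stands. The module is installed in compiled form; this text tells all that it offers.
- The arm moves only by the tool carry_out, never from a script. Its argument "plan" is a list of rows, each a list of 3 entries, a list of its own where there are three numbers: the shift along the tool's x, y, z normalised to -1 to 1, where 1 is 0.025 m, then the turn about the tool's z normalised to -1 to 1, where 1 is 0.08 rad, then the opening, from 0 (shut) to 1 (fully open). In form: [[[x, y, z], turn, claw], ...]. A call has 1 to 12 rows; each row shifts and turns the commanded pose from where the row before left it, along the tool's axes as they then stand; what a row does not reach is not made up. A row lasts 1/10 s, in which the tool goes at most 50 mm and 8.59 degrees, less where a joint would pass 70% of its speed; a pose out of reach is approached as far as the arm can. A call with a number of a shift or a turn outside -1 to 1 is refused whole. A call with a gripper value outside its range is refused whole. The fingers move at their own pace and stop on an object; "newtons" is the grip in N (left out, the last holds). Time passes only in rows, so rows that do not move let the fingers close. It gives the time, the measured TCP pose, the force, the opening and the grip force at its end, in the units of the state.
- sensors.state(): the state, without advancing time (a new reading comes with each control period).
- viewer.get_image(name): name is "scene" or "top" or "wrist"; returns the picture (384x512x3 uint8, red, green, blue); there is no depth.
- viewer.get_calibration(name): a dict with "fx", "fy", "cx", "cy" (pixels), "origin" and "orientation" of the camera in the world. Camera axes: x right, y down, z forward; pixel columns grow to the right and rows downward; lengths in m; the calibration is good to about 2 mm. A picture is of the moment at which its call begins: read the wrist's pose just before it. get_calibration takes no time and is no camera call; for the wrist camera it gives the pose at the moment of the call.
- robot.sign_off(): hands the job in; it is judged then, once.
The state is a dict: "time": time; "joint_positions": joint angles; "dq": joint speeds; "joint_efforts": joint torques, N m; "tool_pos": TCP position; "ee_rot": TCP orientation; "wrist_force": force on the tool from outside, world axes, zero at the start; "torque": the same for the moment, N m; "grip_width": opening from 0.0 (shut) to 1.0 (fully open); "grasp_force": force on a finger pad.
Only numpy, scipy, OpenCV 4.12 (cv2) and the standard library are available. Lean on these libraries where they do the work, as an engineer would, in place of code of your own. Each camera call takes 0.05 s, during which the arm holds its last target. There are 200 camera calls.

## Working session

There is one attempt and no reset: what is moved stays moved. The work goes in short steps, Python scripts to look and compute and a tool call to move; the robot and the scene stay as the last step left them, time stands still between calls to the robot, and variables do not carry over. Pictures are saved under pics/ and viewed, at most 10 in all, crops included, and the job is handed in when it is done.

Besides the shell and the picture viewer there is one more tool, called after "Request:" by a JSON object that holds its "name" and its "arguments". carry_out: Moves the arm, as the interface text tells. Scaled input: -1 to 1 covers 0.025 m each way for a shift and 0.08 rad each way for a turn. Its arguments: {"type":"object","properties":{"plan":{"type":"array","items":{"type":"array"}},"newtons":{"type":"number"}},"required":["plan"]}

```bash
mkdir -p pics; ls; python3 - <<'E'
from workcell import sensors, viewer, robot
import cv2,numpy as np
for n in ("scene","top"):
    cv2.imwrite(f"pics/{n}1.png",cv2.cvtColor(viewer.get_image(n),cv2.COLOR_RGB2BGR))
    print(n,viewer.get_calibration(n))
s=sensors.state();print(s)
print(robot.tcp_to_tips, viewer.get_calibration("wrist"))
E
```

```text
pics
scene {'fx': 353.12353136611205, 'fy': 353.12353136611205, 'cx': 254.6004976035025, 'cy': 189.97018411806604, 'origin': array([0.99432754, 0.39560429, 0.81854596]), 'orientation': array([ 0.36060173,  0.8751476 , -0.30048787, -0.11743134])}
top {'fx': 385.0595684635449, 'fy': 385.0595684635449, 'cx': 255.2247167513257, 'cy': 197.49902588875878, 'origin': array([ 0.44145988, -0.00493253,  0.90192363]), 'orientation': array([ 0.71287321, -0.69516798,  0.06814458, -0.06252665])}
{'time': 0.1, 'joint_positions': array([-1.25324178,  0.68990846, -0.19451755,  1.56618616,  0.15728979,
        0.90250443, -0.21511717]), 'dq': array([-8.29395662e-04, -3.78948537e-04, -6.07353545e-04, -2.10576673e-03,
        7.62440627e-05,  2.20877418e-04, -9.44855869e-04]), 'joint_efforts': array([-3.07260139e-03, -5.28502285e+01, -1.27135266e+00, -1.53838384e+01,
       -5.25155605e-02,  1.97683257e-03,  4.39786072e-05]), 'tool_pos': array([0.17487039, 0.59950339, 0.25699929]), 'ee_rot': array([ 1.41379833e-01,  9.89955094e-01, -8.06414989e-04, -5.99536952e-05]), 'wrist_force': array([ 0.24823556,  0.90723534, -0.21933253]), 'torque': array([ 0.0347542 ,  0.00203172, -0.00670448]), 'grasp_force': 0.0, 'grip_width': 0.9981023033587664}
0.019 {'fx': 289.98337378874135, 'fy': 289.98337378874135, 'cx': 257.41515244426, 'cy': 191.3087092292476, 'origin': array([0.1067876 , 0.61868378, 0.38513969]), 'orientation': array([0.79253464, 0.59402112, 0.08228198, 0.11071325])}
```

View pics/scene1.png

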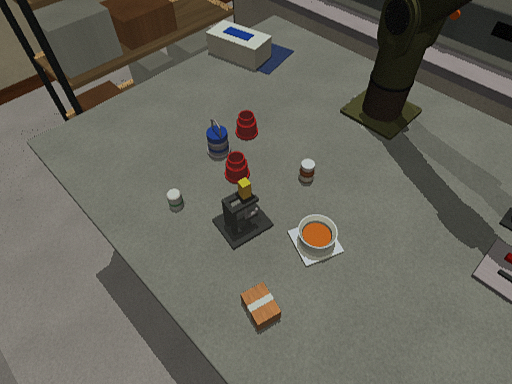

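View pics/top1.png

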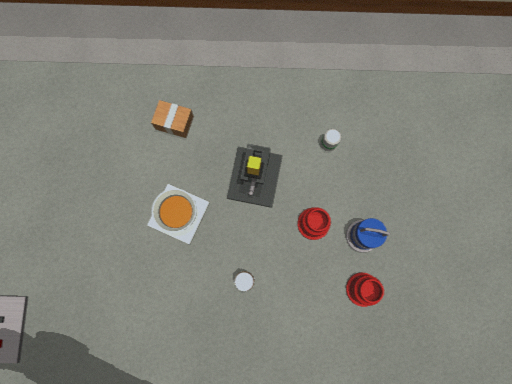

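The scene shows the hook stand at (243,215), the blue cap at (217,135) between two red look-alikes, and the dock at (317,235). In the top view they are at (255,175), (370,233) and (178,213). I'll zoom in on these three.

```bash
cat > h.py <<'E'
import numpy as np,cv2
from scipy.spatial.transform import Rotation as R
from workcell import sensors,viewer,robot
def cal(n):
    c=viewer.get_calibration(n); return c,R.from_quat(c["orientation"]).as_matrix()
def ray(n,px,z,cc=None):
    c,M=cc or cal(n); d=M@np.array([(px[0]-c["cx"])/c["fx"],(px[1]-c["cy"])/c["fy"],1.]); o=np.array(c["origin"])
    return o+d*(z-o[2])/d[2]
def proj(n,P,cc=None):
    c,M=cc or cal(n); p=(np.atleast_2d(P)-c["origin"])@M
    return np.c_[p[:,0]/p[:,2]*c["fx"]+c["cx"],p[:,1]/p[:,2]*c["fy"]+c["cy"]]
def crop(im,x,y,w,h,k): return cv2.resize(im[y:y+h,x:x+w],None,fx=k,fy=k,interpolation=cv2.INTER_CUBIC)
E
python3 - <<'E'
from h import *
t=cv2.imread("pics/top1.png");s=cv2.imread("pics/scene1.png")
W=(66,74)
a=[crop(t,222,140,*W,4),crop(t,340,205,*W,4),crop(t,145,178,*W,4)]
b=[crop(s,210,173,*W,4),crop(s,190,105,*W,4),crop(s,284,202,*W,4)]
cv2.imwrite("pics/m1.png",np.vstack([np.hstack(a),np.hstack(b)]))
for n,p,z in [("top",(371,233),.08),("scene",(217,132),.08),("top",(255,163),.17),("scene",(245,183),.17),("top",(176,212),.04),("scene",(317,235),.04)]: print(n,p,ray(n,p,z))
E
```

```text
top (371, 233) [ 0.52455478 -0.25933948  0.08      ]
scene (217, 132) [ 0.52532365 -0.25457677  0.08      ]
top (255, 163) [ 0.64754454 -0.00698799  0.17      ]
scene (245, 183) [0.6499094  0.00341201 0.17      ]
top (176, 212) [0.56494324 0.16808482 0.04      ]
scene (317, 235) [0.56860702 0.17595639 0.04      ]
```

View pics/m1.png

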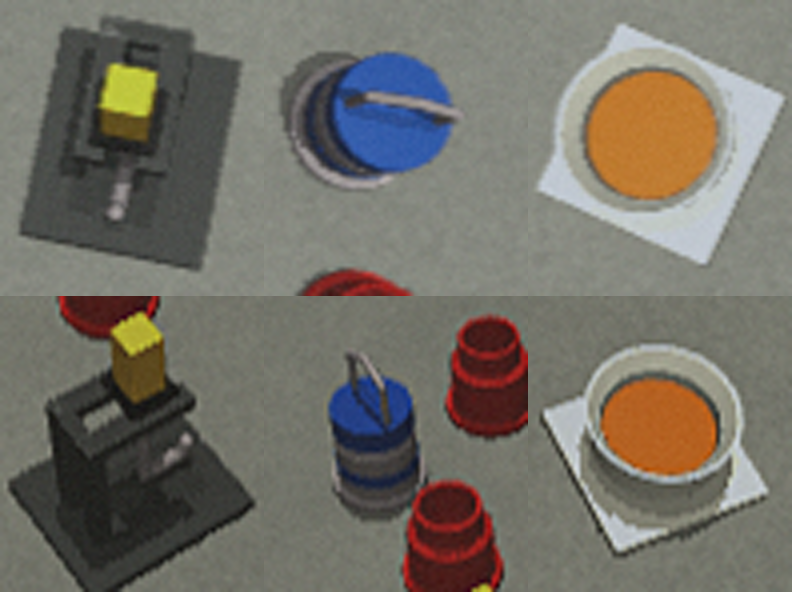

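```bash
python3 - <<'E'
from h import *
np.set_printoptions(precision=4,suppress=True)
T=lambda k,p:(np.array(p,float)-[264*k,0]-1.5)/4+[(222,140),(340,205),(145,178)][k]
S=lambda k,p:(np.array(p,float)-[264*k,296]-1.5)/4+[(210,173),(190,105),(284,202)][k]
def yaw(a,b): d=b-a; return np.degrees(np.arctan2(d[1],d[0]))
ct,cs=cal("top"),cal("scene")
def tri(pt,ps):
    A=[];b=[]
    for (c,M),p in((ct,pt),(cs,ps)):
        d=M@[(p[0]-c["cx"])/c["fx"],(p[1]-c["cy"])/c["fy"],1];d/=np.linalg.norm(d);Q=np.eye(3)-np.outer(d,d);A.append(Q);b.append(Q@c["origin"])
    return np.linalg.lstsq(np.vstack(A),np.hstack(b),rcond=None)[0]
pl=[ray("top",T(0,p),.01) for p in[(65,28),(242,60),(200,270),(20,235)]]
print("plate",*pl,"yaw",yaw(pl[3],pl[0]),yaw(pl[2],pl[1]),yaw(pl[1],pl[0])-90,yaw(pl[2],pl[3])-90)
ps=[ray("scene",S(0,p),.01) for p in[(12,488),(255,500),(95,592)]];print("plate scene",*ps)
hp=[(108,65),(158,68),(152,117),(100,110)];hc=[ray("top",T(0,p),.171)for p in hp];print("handle top",np.mean(hc,0))
hs=[(112,330),(143,313),(163,345),(130,357)]
print("handle scene",np.mean([ray("scene",S(0,p),.171)for p in hs],0), [yaw(*[ray("scene",S(0,hs[i]),.171)for i in q]) for q in((0,1),(3,2),(0,3))])
print("tri handle",tri(T(0,np.mean(hp,0)),S(0,np.mean(hs,0))))
f=[(94,24),(255,97),(178,265),(10,188)]; d=[ray("top",T(2,(p[0]+528,p[1])),.01)for p in f];print("dock",np.mean(d,0),[np.linalg.norm(d[i]-d[i-1]) for i in range(4)])
g=[(543,412),(768,492),(618,555)];e=[ray("scene",S(2,p),.01)for p in g];print("dock scene",*e,"mid",(e[0]+e[1])/2)
C={}
for n,c in(("top",ct),("scene",cs)):
    im=cv2.cvtColor(cv2.imread(f"pics/{n}1.png"),cv2.COLOR_BGR2HSV)
    for nm,lo,hi,box in(("orange",(5,150,100),(18,255,255),(140,180,215,250)if n=="top" else(285,205,345,265)),("blue",(110,120,60),(125,255,255),(340,205,405,260)if n=="top" else(195,105,240,150))):
        m=cv2.inRange(im,lo,hi);k=np.zeros_like(m);x0,y0,x1,y1=box;k[y0:y1,x0:x1]=m[y0:y1,x0:x1]
        cn=max(cv2.findContours(k,0,1)[0],key=cv2.contourArea);print(n,nm,cv2.fitEllipse(cv2.convexHull(cn)),cv2.boundingRect(cn))
        C[n,nm]=np.array(cv2.fitEllipse(cv2.convexHull(cn))[0])
print("seat tri",tri(C["top","orange"],C["scene","orange"]))
# cap: top disc center tile (392,112) ; bail ends
print("captop",ray("top",T(1,(392,112)),.081),"scene",ray("scene",S(1,(371,408)),.081))
a,b=ray("top",T(1,(352,99)),.115),ray("top",T(1,(458,117)),.115);print("bail top",a,b,(a+b)/2,yaw(b,a)-90,np.linalg.norm(a-b))
a,b=ray("scene",S(1,(350,357)),.115),ray("scene",S(1,(385,393)),.115);print("bail sc",a,b,(a+b)/2,yaw(a,b),np.linalg.norm(a-b))
E
```

```text
plate [0.7324 0.0349 0.01  ] [ 0.7152 -0.0722  0.01  ] [ 0.5865 -0.049   0.01  ] [0.6047 0.0572 0.01  ] yaw -9.917700021684231 -10.219107403565483 -9.096346764181163 -9.672793314891905
plate scene [ 0.7174 -0.0608  0.01  ] [0.6077 0.0623 0.01  ] [0.7311 0.0376 0.01  ]
handle top [ 0.649 -0.005  0.171]
handle scene [0.6516 0.0014 0.171 ] [np.float64(170.86149868653354), np.float64(159.98914306536258), np.float64(74.01130510893023)]
tri handle [ 0.6495 -0.0036  0.1653]
dock [0.5664 0.1688 0.01  ] [np.float64(0.10719617609578225), np.float64(0.10559636924883259), np.float64(0.10679605184920042), np.float64(0.10815873178576486)]
dock scene [0.5973 0.1036 0.01  ] [0.5399 0.2444 0.01  ] [0.6406 0.2053 0.01  ] mid [0.5686 0.174  0.01  ]
top orange ((175.35520935058594, 211.34616088867188), (30.68144989013672, 31.988988876342773), 48.21744918823242) (160, 196, 32, 32)
top blue ((371.1313171386719, 232.77615356445312), (29.05352020263672, 30.405170440673828), 123.2043228149414) (357, 218, 30, 30)
scene orange ((316.3620300292969, 234.3459014892578), (22.76948356628418, 29.235071182250977), 106.86200714111328) (302, 223, 29, 24)
scene blue ((216.0737762451172, 132.17340087890625), (14.635136604309082, 20.419734954833984), 83.66224670410156) (206, 125, 21, 15)
seat tri [0.5664 0.1715 0.0354]
captop [ 0.5253 -0.2604  0.081 ] scene [ 0.5291 -0.253   0.081 ]
bail top [ 0.528  -0.2294  0.115 ] [ 0.5201 -0.2837  0.115 ] [ 0.524  -0.2565  0.115 ] -8.26496109349877 0.05479538832593059
bail sc [ 0.5257 -0.2758  0.115 ] [ 0.533  -0.2278  0.115 ] [ 0.5293 -0.2518  0.115 ] 81.26061983071526 0.04858456082959713
```

Request:
{"name": "carry_out", "arguments": {"plan": [[[-1,0,0],0.5,1],[[-1,0,0],0.5,1],[[-1,0,0],0.5,1],[[-1,0,0],0.5,1],[[-1,0,0],0.5,1],[[-1,0,0],0.5,1],[[-1,0,0],0.5,1],[[-1,0,0],0.5,1],[[-1,0,0],0.5,1],[[-1,0,0],0.5,1],[[-1,0,0],0.5,1],[[-1,0,0],0.5,1]], "newtons": 60}}

```text
time: 1.3
tool_pos: [0.4358, 0.4557, 0.2572]
ee_rot: [0.373, 0.928, -0.0, -0.0]
wrist_force: [0.3, -0.3, 0.4]
grip_width: 1.0
grasp_force: 0.0
```

Request:
{"name": "carry_out", "arguments": {"plan": [[[-1,0,0],0.5,1],[[-1,0,0],0.5,1],[[-1,0,0],0.5,1],[[-1,0,0],0.5,1],[[-1,0,0],0.5,1],[[-1,0,0],0.5,1],[[-1,0,0],0.5,1],[[-1,0,0],0.5,1],[[-1,0,0],0.5,1],[[-1,0,0],0.5,1],[[-1,0,0],0.5,1],[[-1,0,0],0.5,1]]}}

```text
time: 2.5
tool_pos: [0.5999, 0.2082, 0.2572]
ee_rot: [0.583, 0.812, -0.0, -0.0]
wrist_force: [0.9, 0.6, 0.2]
grip_width: 1.002
grasp_force: 0.0
```

```bash
cat >> h.py <<'E'
np.set_printoptions(precision=4,suppress=True)
def shot(n):
    c=cal(n); im=cv2.cvtColor(viewer.get_image(n),cv2.COLOR_RGB2BGR); return im,c
def st():
    s=sensors.state(); M=R.from_quat(s["ee_rot"]).as_matrix()
    print("t",s["time"],"p",s["tool_pos"],"yaw_y",np.degrees(np.arctan2(M[1,1],M[0,1])),"F",s["wrist_force"],"tq",s["torque"],"g",s["grip_width"],s["grasp_force"],"q",s["joint_positions"]); return s,M
def go(x,y,z,yaw=None):
    "remaining shift in tool units, turn units"
    s,M=st(); d=M.T@(np.array([x,y,z])-s["tool_pos"]); r=d/.025
    print("units",r,"turn",None if yaw is None else np.radians(np.degrees(np.arctan2(M[1,1],M[0,1]))-yaw)/.08)
E
python3 - <<'E'
from h import *
go(.65,-.002,.257,-9.7)
E
```

```text
t 2.5 p [0.5999 0.2082 0.2572] yaw_y 18.645778880318723 F [0.9373 0.6235 0.1635] tq [-0.0824 -0.0001 -0.0215] g 1.0023951913065554 0.0 q [-0.4165  0.7002  0.0184  1.5395 -0.0153  0.9029 -0.0676]
units [-8.607  -0.7892  0.0075] turn 6.184089631297917
```

Request:
{"name": "carry_out", "arguments": {"plan": [[[-0.95,0.15,0],0.69,1],[[-0.95,0.15,0],0.69,1],[[-0.95,0.15,0],0.69,1],[[-0.95,0.15,0],0.69,1],[[-0.95,0.15,0],0.69,1],[[-0.95,0.15,0],0.69,1],[[-0.95,0.15,0],0.69,1],[[-0.95,0.15,0],0.69,1],[[-0.95,0.15,0],0.69,1],[[0,0,0],0,1],[[0,0,0],0,1]]}}

```text
time: 3.6
tool_pos: [0.6552, 0.0027, 0.2573]
ee_rot: [0.764, 0.645, -0.0, -0.001]
wrist_force: [-0.6, 0.4, 0.1]
grip_width: 0.995
grasp_force: 0.0
```

```bash
python3 - <<'E'
from h import *
go(.65,-.002,.257,-9.7)
im,c=shot("wrist"); print(c[0]["origin"],c[1])
cv2.imwrite("pics/w1.png",im)
h=cv2.inRange(cv2.cvtColor(im,cv2.COLOR_BGR2HSV),(22,120,60),(35,255,255));print(cv2.boundingRect(h))
P=np.array([[x,y,z] for x in(-.012,.012) for y in(-.012,.012) for z in (.171,)])
a=np.radians(-9.7);P[:,:2]=P[:,:2]@np.array([[np.cos(a),np.sin(a)],[-np.sin(a),np.cos(a)]])+[.65,-.002]
print(proj("wrist",P,c))
E
```

```text
t 3.6 p [0.6552 0.0027 0.2573] yaw_y -9.705635611274873 F [-0.6416  0.4084  0.1015] tq [-0.0989  0.0707 -0.011 ] g 0.9945115261106915 0.0 q [-0.1457  0.7336  0.1371  1.476  -0.1146  0.9406 -0.1452]
units [-0.2204 -0.1726  0.0128] turn -0.0012294996513633545
[0.6666 0.0713 0.3855] [[ 0.9855 -0.1626 -0.0477]
 [-0.1695 -0.9483 -0.2684]
 [-0.0016  0.2726 -0.9621]]
(55, 181, 409, 165)
[[237.7896 223.1254]
 [237.1849 194.107 ]
 [268.0349 223.116 ]
 [268.3153 194.0917]]
```

View pics/w1.png

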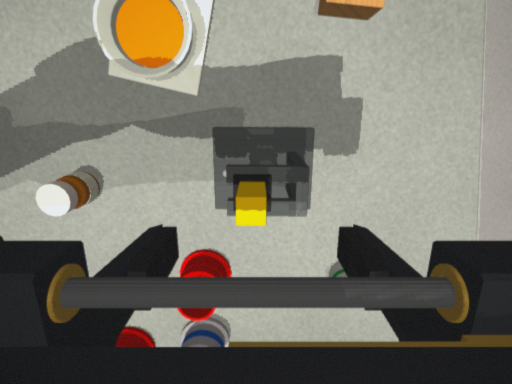

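Wrist view: the top of the yellow handle spans about (236–267, 197–225), which is 2 mm towards −y from my estimate. That puts the hook at about (0.649, −0.004) with the yaw as expected. I'll centre over it, go down and grip.

Request:
{"name": "carry_out", "arguments": {"plan": [[[-0.3,-0.2,0.2],0,1],[[0,0,0.8],0,1],[[0,0,1],0,1],[[0,0,1],0,1],[[0,0,1],0,1],[[0,0,0.55],0,1],[[0,0,0],0,1],[[0,0,0],0,0],[[0,0,0],0,0],[[0,0,0],0,0],[[0,0,0],0,0],[[0,0,0],0,0]], "newtons": 60}}

```text
time: 4.85
tool_pos: [0.6495, -0.0042, 0.1445]
ee_rot: [0.765, 0.645, 0.0, 0.0]
wrist_force: [-0.2, -0.3, 0.5]
grip_width: 0.569
grasp_force: 0.0
```

```bash
python3 - <<'E'
from h import *
st()
E
```

```text
t 4.85 p [ 0.6495 -0.0042  0.1445] yaw_y -9.73066392133059 F [-0.2421 -0.2811  0.469 ] tq [-0.0754  0.0639 -0.0038] g 0.5685204394088464 0.0 q [-0.1226  0.8619  0.1097  1.5896 -0.13    0.6963 -0.1209]
```

Request:
{"name": "carry_out", "arguments": {"plan": [[[0,0,0],0,0],[[0,0,0],0,0],[[0,0,0],0,0],[[0,0,0],0,0],[[0,0,0],0,0],[[0,0,0],0,0],[[0,0,0],0,0]]}}

```text
time: 5.55
tool_pos: [0.6492, -0.0042, 0.1439]
ee_rot: [0.764, 0.645, -0.0, -0.0]
wrist_force: [0.1, -0.4, 0.2]
grip_width: 0.268
grasp_force: 60.0
```

Request:
{"name": "carry_out", "arguments": {"plan": [[[0,0,-0.3],0,0],[[0,0,-0.8],0,0],[[0,0,-0.9],0,0],[[0,0,-1],0,0],[[0,0,-1],0,0],[[0,0,-0.9],0,0],[[0,0,0],0,0]]}}

```text
time: 6.25
tool_pos: [0.6513, -0.0044, 0.2701]
ee_rot: [0.765, 0.645, 0.003, 0.002]
wrist_force: [1.0, -0.2, -1.6]
grip_width: 0.268
grasp_force: 60.0
```

Request:
{"name": "carry_out", "arguments": {"plan": [[[-0.5,0,0],0,0],[[-1,0,0],0,0],[[-1,0,0],0,0],[[-1,0,0],0,0],[[-1,0,0],0,0],[[-1,0,0],0,0],[[-1,0,0],0,0],[[-1,0,0],0,0],[[-1,-0.2,0],0,0],[[-1,0,0],0,0],[[-0.8,0,0],0,0],[[-0.5,0,0],0,0]]}}

```text
time: 7.45
tool_pos: [0.5963, -0.2724, 0.2645]
ee_rot: [0.766, 0.643, -0.002, -0.001]
wrist_force: [0.6, -0.4, -2.4]
grip_width: 0.267
grasp_force: 60.0
```

```bash
python3 - <<'E'
from h import *
go(.5975,-.270,.221,-9.7)
out=[]
for n in("wrist","top","scene"):
    im,c=shot(n); cv2.imwrite(f"pics/{n}2.png",im)
    p=proj(n,[(.5265,-.258,.125)],c)[0]; print(n,p)
    if n!="wrist":
        x,y=(p-[40,36]).astype(int); print(x,y); out.append(crop(im,x,y,80,72,5))
    else: w=crop(im,0,0,512,384,1)
cv2.imwrite("pics/m2.png",np.vstack([np.hstack(out)]))
E
```

```text
t 7.45 p [ 0.5963 -0.2724  0.2645] yaw_y -9.913988038926897 F [ 0.6024 -0.4112 -2.3581] tq [-0.1094  0.1244  0.0172] g 0.26706160549362273 59.99976770952344 q [ 0.3     0.7264  0.1103  1.4628 -0.0871  0.9609  0.2598]
units [0.1065 0.037  1.7399] turn -0.046684947989502
wrist [183.8801 182.3937]
top [377.0969 229.9542]
337 193
scene [214.4656 120.2589]
174 84
```

View pics/wrist2.png

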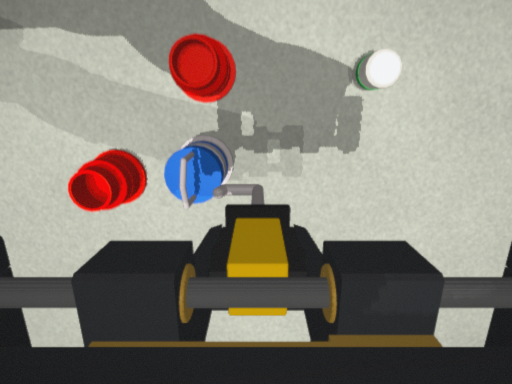

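View pics/m2.png

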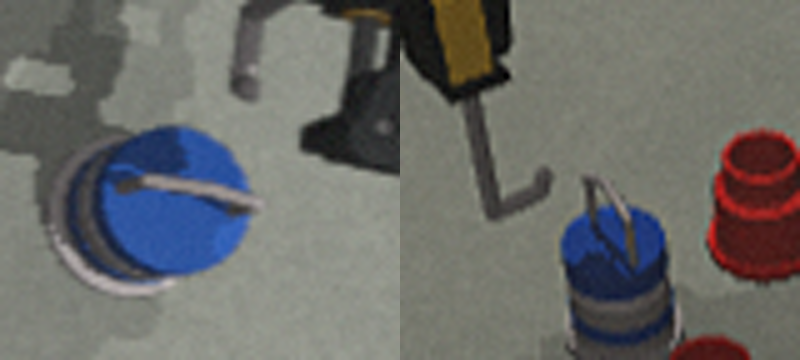

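```bash
python3 - <<'E'
from h import *
s,M=st(); c=cal("wrist"); p=s["tool_pos"]
for o in (.003,0,-.003):
  print(proj("wrist",[p+M@[o,-.035,.129-.015],p+M@[o,-.017,.129-.005],p+M@[o,0,.129-.005]],c).ravel())
# bail mid in wrist / ends
for px in((184.5,180),): print(ray("wrist",px,.125,c))
a,b=ray("wrist",(183,158),.115,c),ray("wrist",(187,202),.115,c);d=a-b;print(a,b,(a+b)/2,np.degrees(np.arctan2(d[1],d[0]))-90,np.linalg.norm(d))
print("capdisc", ray("wrist",(194,174),.081,c))
E
```

```text
t 7.6 p [ 0.5978 -0.2701  0.2653] yaw_y -9.824798721990156 F [ 1.0667  0.1108 -0.6336] tq [-0.0126  0.0464 -0.0309] g 0.2680053325176093 59.99970082193613 q [ 0.2975  0.7253  0.1087  1.4621 -0.088   0.961   0.2581]
[217.7799 188.9007 239.265  185.9382 258.171  185.9258]
[217.9117 192.2298 239.3247 189.1544 258.1715 189.1422]
[218.0427 195.5373 239.384  192.3504 258.1719 192.3385]
[ 0.5292 -0.2535  0.125 ]
[ 0.53   -0.2339  0.115 ] [ 0.5232 -0.2781  0.115 ] [ 0.5266 -0.256   0.115 ] -8.708103929743487 0.0447175785449287
capdisc [ 0.528  -0.2572  0.081 ]
```

Wrist view: the bail crossbar runs (183,158)–(187,202), the hook tip is at (218,190) and the rod at (260,188). The bail is at about (0.527, −0.257) with yaw −8.7°, and the hook lines up with it. I'll lower the hook and thread it through.

Request:
{"name": "carry_out", "arguments": {"plan": [[[0,0,0.5],0,0],[[0,0,0.7],0,0],[[0.03,0,0.55],-0.2,0],[[0,0,0],0,0],[[0,-0.2,0],0,0],[[0,-0.4,0],0,0],[[0,-0.4,0],0,0],[[0,-0.4,0],0,0],[[0,-0.4,0],0,0],[[0,-0.4,0],0,0],[[0,0,0],0,0],[[0,0,0],0,0]]}}

```text
time: 8.8
tool_pos: [0.5451, -0.2605, 0.2235]
ee_rot: [0.759, 0.651, 0.0, 0.001]
wrist_force: [-0.1, 0.2, -1.6]
grip_width: 0.269
grasp_force: 60.0
```

```bash
python3 - <<'E'
from h import *
go(.5438,-.2599,.2215,-9.7)
out=[]
for n in("top","scene"):
    im,c=shot(n); x,y=(proj(n,[(.53,-.258,.125)],c)[0]-[40,36]).astype(int); out.append(crop(im,x,y,80,72,5))
im,c=shot("wrist");x,y=(proj("wrist",[(.53,-.258,.125)],c)[0]-[80,36]).astype(int);print(x,y)
cv2.imwrite("pics/m3.png",np.vstack([np.hstack(out),crop(im,x,y,160,48,5)]))
E
```

```text
t 8.8 p [ 0.5451 -0.2605  0.2235] yaw_y -8.809863897140614 F [-0.0515  0.1728 -1.583 ] tq [-0.0699  0.0492  0.0174] g 0.2689869581096063 59.999656565487385 q [ 0.3183  0.7011  0.0902  1.6779 -0.0843  0.7645  0.2944]
units [ 0.015  -0.0551  0.0795] turn 0.19419757232208976
158 161
```

View pics/m3.png

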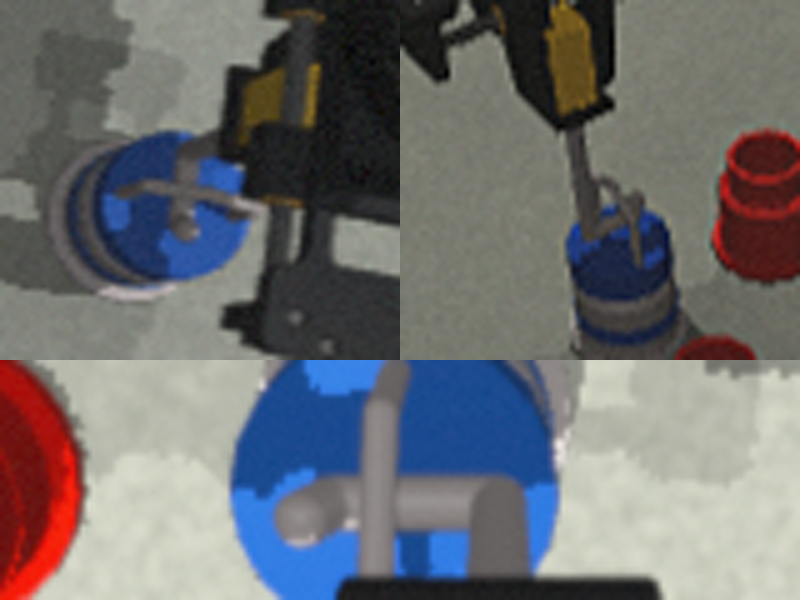

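m3 shows the foot through the bail: the bail crosses the foot midway between rod and tip, and nothing is touching. I'll lift slowly.

Request:
{"name": "carry_out", "arguments": {"plan": [[[0,0,-0.2],0,0],[[0,0,-0.2],0,0],[[0,0,-0.1],0,0],[[0,0,-0.06],0,0],[[0,0,-0.06],0,0],[[0,0,-0.06],0,0],[[0,0,-0.06],0,0],[[0,0,-0.06],0,0],[[0,0,-0.06],0,0],[[0,0,-0.08],0,0],[[0,0,-0.1],0,0],[[0,0,-0.1],0,0]]}}

```text
time: 10.15
tool_pos: [0.5445, -0.2603, 0.2514]
ee_rot: [0.759, 0.651, 0.0, -0.0]
wrist_force: [0.4, -0.9, -3.4]
grip_width: 0.268
grasp_force: 60.0
```

Request:
{"name": "carry_out", "arguments": {"plan": [[[0,0,-0.12],0,0],[[0,0,-0.15],0,0],[[0,0,-0.15],0,0],[[0,0,-0.2],0,0],[[0,0,-0.25],0,0],[[0,0,-0.3],0,0],[[0,0,-0.3],0,0],[[0,0,-0.3],0,0],[[0,0,-0.25],0,0],[[0,0,-0.18],0,0],[[0,0,-0.1],0,0],[[0,0,0],0,0]]}}

```text
time: 11.35
tool_pos: [0.5446, -0.2604, 0.309]
ee_rot: [0.759, 0.651, 0.0, 0.0]
wrist_force: [0.3, 0.0, -2.7]
grip_width: 0.266
grasp_force: 60.0
```

```bash
python3 - <<'E'
from h import *
go(.5838,.168,.312,-9.7)
out=[]
for n in("top","scene"):
    im,c=shot(n); x,y=(proj(n,[(.53,-.258,.17)],c)[0]-[40,36]).astype(int); out.append(crop(im,x,y,80,72,5))
    if n=="top": cv2.imwrite("pics/top3.png",im)
im,c=shot("wrist");x,y=(proj("wrist",[(.53,-.258,.19)],c)[0]-[80,24]).astype(int);print(x,y)
cv2.imwrite("pics/m4.png",np.vstack([np.hstack(out),crop(im,x,y,160,48,5)]))
for p in((315,222),(365,290)): print(ray("top",p,.06))
E
```

```text
t 11.35 p [ 0.5446 -0.2604  0.309 ] yaw_y -8.812432667564229 F [ 0.313   0.0489 -2.748 ] tq [-0.0691  0.0733  0.0311] g 0.2655370887418707 59.99960018321872 q [ 0.3083  0.6027  0.1074  1.5789 -0.0742  0.9635  0.2855]
units [17.1729 -1.0757 -0.1219] turn 0.19363715355184066
161 166
[ 0.5477 -0.1426  0.06  ]
[ 0.4044 -0.2489  0.06  ]
```

View pics/m4.png

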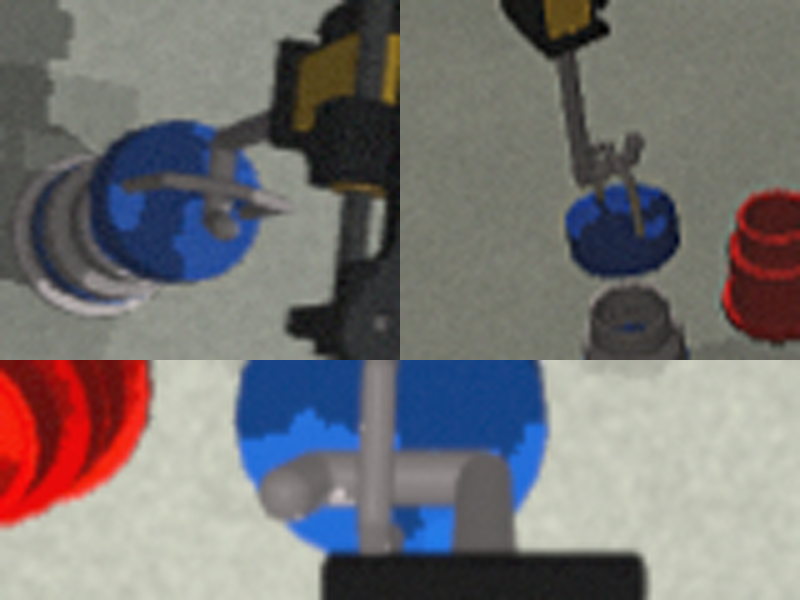

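m4 shows the cap hanging about level on the foot, clear of the jar, which hasn't moved. Next I carry it slowly along tool +x to the dock.

Request:
{"name": "carry_out", "arguments": {"plan": [[[0.05,0,0],0,0],[[0.1,0,0],0,0],[[0.15,0,0],0,0],[[0.2,0,0],0,0],[[0.25,0,0],0,0],[[0.3,-0.02,0],0,0],[[0.3,-0.02,0],0,0],[[0.3,-0.02,0],0,0],[[0.3,-0.02,0],0,0],[[0.3,-0.02,0],0,0],[[0.3,-0.02,0],0,0],[[0.3,-0.02,0],0,0]]}}

```text
time: 12.7
tool_pos: [0.552, -0.1888, 0.3087]
ee_rot: [0.759, 0.651, 0.0, 0.0]
wrist_force: [-0.6, -0.5, -3.4]
grip_width: 0.269
grasp_force: 60.0
```

Request:
{"name": "carry_out", "arguments": {"plan": [[[0.3,-0.02,0],0,0],[[0.3,-0.02,0],0,0],[[0.3,-0.02,0],0,0],[[0.3,-0.02,0],0,0],[[0.3,-0.02,0],0,0],[[0.3,-0.02,0],0,0],[[0.3,-0.02,0],0,0],[[0.3,-0.02,0],0,0],[[0.3,-0.02,0],0,0],[[0.3,-0.02,0],0,0],[[0.3,-0.02,0],0,0],[[0.3,-0.02,0],0,0]]}}

```text
time: 13.9
tool_pos: [0.5599, -0.0989, 0.3087]
ee_rot: [0.759, 0.651, 0.0, -0.0]
wrist_force: [0.1, 0.6, -3.2]
grip_width: 0.266
grasp_force: 60.0
```

Request:
{"name": "carry_out", "arguments": {"plan": [[[0.3,-0.02,0],0,0],[[0.3,-0.02,0],0,0],[[0.3,-0.02,0],0,0],[[0.3,-0.02,0],0,0],[[0.3,-0.02,0],0,0],[[0.3,-0.02,0],0,0],[[0.3,-0.02,0],0,0],[[0.3,-0.02,0],0,0],[[0.3,-0.02,0],0,0],[[0.3,-0.02,0],0,0],[[0.3,-0.02,0],0,0],[[0.3,-0.02,0],0,0]]}}

```text
time: 15.1
tool_pos: [0.5677, -0.009, 0.3087]
ee_rot: [0.759, 0.651, 0.0, -0.0]
wrist_force: [0.4, -0.3, -2.4]
grip_width: 0.268
grasp_force: 60.0
```

Request:
{"name": "carry_out", "arguments": {"plan": [[[0.3,-0.02,0],0,0],[[0.3,-0.02,0],0,0],[[0.3,-0.02,0],0,0],[[0.3,-0.02,0],0,0],[[0.3,-0.02,0],0,0],[[0.3,-0.02,0],0,0],[[0.3,-0.02,0],0,0],[[0.25,-0.02,0],0,0],[[0.2,-0.02,0],0,0],[[0.15,0,0],0,0],[[0.1,0,0],0,0],[[0.05,0,0],0,0]]}}

```text
time: 16.3
tool_pos: [0.5742, 0.0616, 0.3087]
ee_rot: [0.759, 0.651, 0.0, 0.0]
wrist_force: [0.9, 0.2, -3.1]
grip_width: 0.265
grasp_force: 60.0
```

```bash
python3 - <<'E'
from h import *
go(.5838,.1674,.312,-8.8)
im,c=shot("wrist"); cv2.imwrite("pics/w5.png",im)
for nm,lo,hi in(("orange",(5,150,60),(18,255,255)),("blue",(105,120,40),(125,255,255))):
    m=cv2.inRange(cv2.cvtColor(im,cv2.COLOR_BGR2HSV),lo,hi);cn=max(cv2.findContours(m,0,1)[0],key=cv2.contourArea);print(nm,cv2.boundingRect(cn),cv2.fitEllipse(cv2.convexHull(cn)))
E
```

```text
t 16.3 p [0.5742 0.0616 0.3087] yaw_y -8.809541458047137 F [ 0.9488  0.202  -3.1397] tq [-0.1473  0.0536  0.0091] g 0.26548472943971857 59.99951586127281 q [-0.2605  0.5661  0.1242  1.6591 -0.0835  0.9216 -0.2587]
units [ 4.2429 -0.2672 -0.1317] turn -0.0020816232295430433
orange (211, 71, 56, 38) ((239.41387939453125, 85.37969970703125), (43.73976516723633, 55.852821350097656), 81.79421997070312)
blue (208, 144, 62, 51) ((238.91201782226562, 175.8108367919922), (61.231040954589844, 64.84098815917969), 3.5582847595214844)
```

```bash
python3 - <<'E'
from h import *
im=cv2.imread("pics/w5.png"); cv2.imwrite("pics/w5c.png",crop(im,160,30,160,120,5))
E
```

```text
(no output)
```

View pics/w5c.png

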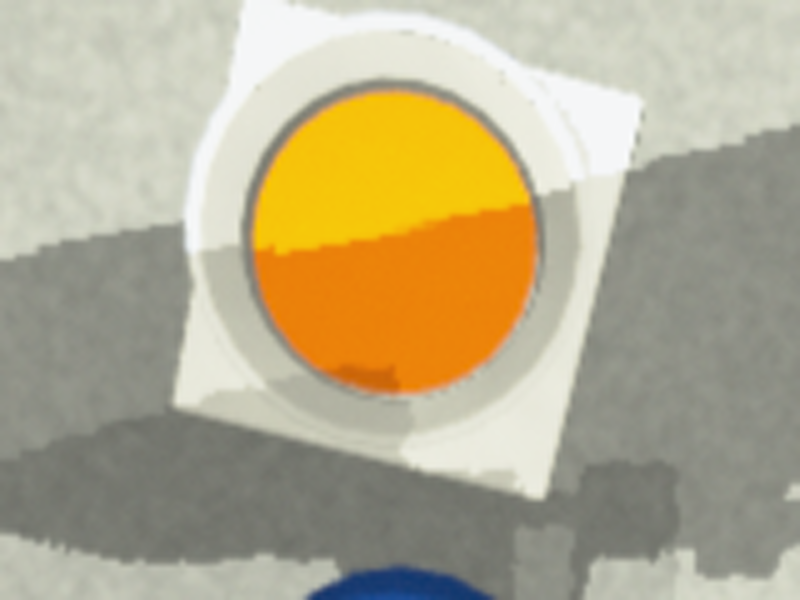

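The crop shows the full seat disc, centred at about (239,78) in the full image and 57 px wide, with the foot corners visible.

```bash
python3 - <<'E'
from h import *
s,M=st(); c=cal("wrist")
P=lambda p:(np.array(p,float)-2)/5+[160,30]
print("foot",(ray("wrist",P((640,100)),.01,c)+ray("wrist",P((173,407)),.01,c))/2)
for z in(.03,.04,.05):
    q=ray("wrist",P((395.5,241.5)),z,c); a=ray("wrist",P((253,241)),z,c);b=ray("wrist",P((538,241)),z,c)
    a2=ray("wrist",P((395,90)),z,c);b2=ray("wrist",P((395,393)),z,c)
    print(z,q,np.linalg.norm(a-b),np.linalg.norm(a2-b2))
E
```

```text
t 16.35 p [0.5742 0.0616 0.3087] yaw_y -8.80999685024338 F [ 0.0919  0.0165 -3.069 ] tq [-0.0928  0.0427  0.0125] g 0.26884707917506595 59.99963426962495 q [-0.2604  0.5661  0.124   1.6591 -0.0835  0.9215 -0.2588]
foot [0.5656 0.1709 0.01  ]
0.03 [0.5659 0.1731 0.03  ] 0.07482355807714314 0.0744981826809818
0.04 [0.5664 0.172  0.04  ] 0.07298447361858595 0.0726670956078691
0.05 [0.5668 0.171  0.05  ] 0.07114538916002877 0.07083600853475648
```

Request:
{"name": "carry_out", "arguments": {"plan": [[[0.05,0,0],0,0],[[0.1,0,0],0,0],[[0.15,-0.03,0],0,0],[[0.2,-0.03,0],0,0],[[0.25,-0.03,0],0,0],[[0.3,-0.03,0],0,0],[[0.3,-0.03,0],0,0],[[0.3,-0.03,0],0,0],[[0.3,-0.03,0],0,0],[[0.3,-0.03,0],0,0],[[0.3,-0.03,0],0,0],[[0.3,-0.03,0],0,0]]}}

```text
time: 17.55
tool_pos: [0.5777, 0.1336, 0.3087]
ee_rot: [0.759, 0.651, 0.0, -0.0]
wrist_force: [-0.1, -0.0, -3.5]
grip_width: 0.268
grasp_force: 60.0
```

Request:
{"name": "carry_out", "arguments": {"plan": [[[0.3,-0.01,0],0,0],[[0.3,0,0],0,0],[[0.3,0,0],0,0],[[0.25,0,0],0,0],[[0.22,0,0],0,0],[[0.17,0,0],0,0],[[0.12,0,0],0,0],[[0.06,0,0],0,0],[[0,0,0],0,0],[[0,0,0],0,0]]}}

```text
time: 18.55
tool_pos: [0.584, 0.1752, 0.3087]
ee_rot: [0.759, 0.651, -0.0, 0.0]
wrist_force: [0.4, -1.2, -3.7]
grip_width: 0.269
grasp_force: 60.0
```

```bash
python3 - <<'E'
from h import *
go(.583,.1686,.236,-8.8)
E
```

```text
t 18.55 p [0.584  0.1752 0.3087] yaw_y -8.832035299451086 F [ 0.3557 -1.2039 -3.7088] tq [-0.0729  0.0875  0.053 ] g 0.2686973653654226 59.99952860176563 q [-0.4415  0.6133  0.1316  1.5606 -0.0912  0.9738 -0.4364]
units [-0.2656  0.0015  2.9099] turn -0.006989018153547035
```

Request:
{"name": "carry_out", "arguments": {"plan": [[[-0.04,0,0.05],0,0],[[-0.06,0,0.1],0,0],[[-0.06,0,0.2],0,0],[[-0.06,0,0.3],0,0],[[-0.05,0,0.35],0,0],[[0,0,0.4],0,0],[[0,0,0.4],0,0],[[0,0,0.35],0,0],[[0,0,0.3],0,0],[[0,0,0.2],0,0],[[0,0,0.1],0,0],[[0,0,0.05],0,0]]}}

```text
time: 19.75
tool_pos: [0.583, 0.1689, 0.2386]
ee_rot: [0.759, 0.651, 0.0, 0.0]
wrist_force: [-0.6, -0.3, -2.2]
grip_width: 0.264
grasp_force: 60.0
```

```bash
python3 - <<'E'
from h import *
go(.583,.1686,.220,-8.8)
im,c=shot("wrist");cv2.imwrite("pics/w6.png",im)
for nm,lo,hi in(("blue",(105,120,40),(125,255,255)),("orange",(5,150,60),(22,255,255))):
    m=cv2.inRange(cv2.cvtColor(im,cv2.COLOR_BGR2HSV),lo,hi);print(nm,[cv2.boundingRect(k) for k in cv2.findContours(m,0,1)[0] if cv2.contourArea(k)>20])
E
```

```text
t 19.75 p [0.583  0.1689 0.2386] yaw_y -8.80848747147744 F [-0.6312 -0.2978 -2.1917] tq [-0.0573  0.0224 -0.0238] g 0.2641185559363933 59.999593533575535 q [-0.4231  0.6876  0.1152  1.6533 -0.1013  0.8064 -0.4174]
units [-0.011   0.0015  0.7433] turn -0.0018516790306302273
blue [(239, 195, 13, 11), (219, 195, 14, 11), (208, 145, 62, 51)]
orange [(89, 335, 351, 12), (321, 264, 16, 59), (179, 264, 16, 59), (226, 141, 49, 50)]
```

Request:
{"name": "carry_out", "arguments": {"plan": [[[0,0,0.08],0,0],[[0,0,0.08],0,0],[[0,0,0.08],0,0],[[0,0,0.08],0,0],[[0,0,0.08],0,0],[[0,0,0.08],0,0],[[0,0,0.08],0,0],[[0,0,0.08],0,0],[[0,0,0.08],0,0],[[0,0,0.08],0,0],[[0,0,0.08],0,0],[[0,0,0.08],0,0]]}}

```text
time: 21.0
tool_pos: [0.583, 0.1688, 0.2147]
ee_rot: [0.759, 0.651, 0.0, 0.0]
wrist_force: [-0.5, -0.0, -2.1]
grip_width: 0.272
grasp_force: 60.0
```

Request:
{"name": "carry_out", "arguments": {"plan": [[[0,0,0.08],0,0],[[0,0,0.08],0,0],[[0,0,0.08],0,0],[[0,0,0.08],0,0],[[0,0,0.08],0,0],[[0,0,0],0,0],[[0,0,0],0,0]]}}

```text
time: 21.7
tool_pos: [0.5829, 0.1688, 0.2047]
ee_rot: [0.759, 0.651, -0.0, -0.0]
wrist_force: [0.3, 0.7, -1.5]
grip_width: 0.265
grasp_force: 60.0
```

```bash
python3 - <<'E'
from h import *
st()
im,c=shot("wrist");cv2.imwrite("pics/w7.png",im)
F=[]
for i in range(6): viewer.get_image("wrist");F.append(sensors.state()["wrist_force"])
print(np.mean(F,0))
for nm,lo,hi in(("blue",(105,120,40),(125,255,255)),("orange",(5,150,60),(22,255,255))):
    m=cv2.inRange(cv2.cvtColor(im,cv2.COLOR_BGR2HSV),lo,hi);print(nm,[cv2.boundingRect(k) for k in cv2.findContours(m,0,1)[0] if cv2.contourArea(k)>20])
# predicted cap top outline at z for seat height guess
for h in (.03,.035,.04,.045,.05):
    t=np.linspace(0,6.28,80);p=proj("wrist",np.c_[.5662+.032*np.cos(t),.1712+.032*np.sin(t),0*t+h+.022],c);print(h,p.min(0),p.max(0))
E
```

```text
t 21.7 p [0.5829 0.1688 0.2047] yaw_y -8.812739498231576 F [ 0.2544  0.7419 -1.4848] tq [-0.0821  0.0564  0.0085] g 0.2652414494859023 59.99968098476529 q [-0.418   0.7308  0.1067  1.685  -0.1066  0.7315 -0.4128]
[-0.2265  0.3189 -1.3341]
blue [(239, 195, 13, 11), (206, 145, 64, 62)]
orange [(89, 335, 352, 12), (321, 264, 16, 59), (179, 264, 16, 59), (251, 146, 26, 59)]
0.03 [209.0627 149.646 ] [273.2539 211.9903]
0.035 [208.2408 150.3557] [273.5185 213.6806]
0.04 [207.3905 151.0905] [273.7922 215.4272]
0.045 [206.5103 151.852 ] [274.0755 217.233 ]
0.05 [205.5988 152.6414] [274.3688 219.1012]
```

```bash
python3 - <<'E'
from h import *
im=cv2.imread("pics/w7.png"); s=shot("scene")
x,y=(proj("scene",[(.567,.171,.07)],s[1])[0]-[40,40]).astype(int);print(x,y)
cv2.imwrite("pics/m7.png",np.hstack([crop(im,180,125,120,110,4)[:400],crop(s[0],x,y,64,80,5)]))
E
```

```text
277 187
```

View pics/m7.png

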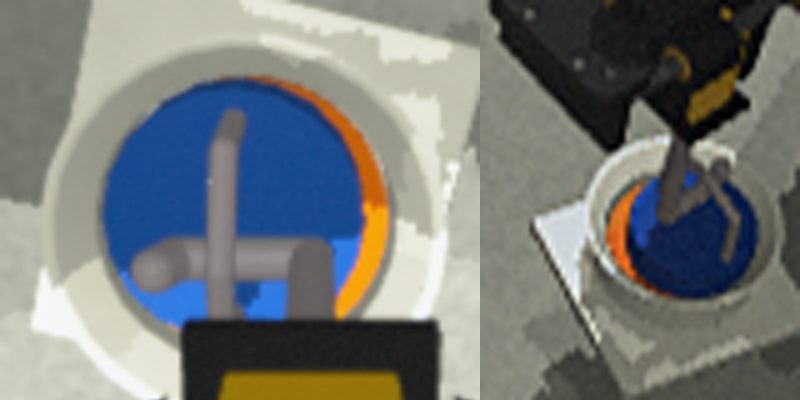

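m7 shows the cap flat inside the cup, about 2 mm off centre, with the bail slack around the foot. The wrist load is back to the hook's weight alone, so the cap is seated. Now I press.

Request:
{"name": "carry_out", "arguments": {"plan": [[[0,0,0.1],0,0],[[0,0,0.1],0,0],[[0,0,0.1],0,0],[[0,0,0.06],0,0],[[0,0,0.06],0,0]]}}

```text
time: 22.6
tool_pos: [0.5829, 0.1688, 0.194]
ee_rot: [0.759, 0.651, -0.0, -0.0]
wrist_force: [0.6, -0.3, -1.4]
grip_width: 0.268
grasp_force: 60.0
```

Request:
{"name": "carry_out", "arguments": {"plan": [[[0,0,0.06],0,0],[[0,0,0.06],0,0],[[0,0,0],0,0]]}}

```text
time: 22.9
tool_pos: [0.5828, 0.1689, 0.191]
ee_rot: [0.759, 0.651, -0.0, -0.0]
wrist_force: [-0.3, 0.7, -0.8]
grip_width: 0.268
grasp_force: 60.0
```

Request:
{"name": "carry_out", "arguments": {"plan": [[[0,0,0.06],0,0],[[0,0,0.06],0,0],[[0,0,0],0,0]]}}

```text
time: 23.2
tool_pos: [0.583, 0.1689, 0.1882]
ee_rot: [0.759, 0.651, 0.0, -0.0]
wrist_force: [-0.1, -0.4, -2.0]
grip_width: 0.268
grasp_force: 60.0
```

Request:
{"name": "carry_out", "arguments": {"plan": [[[0,0,0.06],0,0],[[0,0,0.06],0,0],[[0,0,0],0,0]]}}

```text
time: 23.5
tool_pos: [0.583, 0.1689, 0.1854]
ee_rot: [0.759, 0.651, 0.0, 0.0]
wrist_force: [-0.3, 0.2, 4.3]
grip_width: 0.265
grasp_force: 60.0
```

Request:
{"name": "carry_out", "arguments": {"plan": [[[0,0,0.05],0,0],[[0,0,0.05],0,0],[[0,0,0.05],0,0],[[0,0,0],0,0]]}}

```text
time: 23.9
tool_pos: [0.583, 0.1689, 0.1813]
ee_rot: [0.759, 0.651, 0.0, 0.0]
wrist_force: [0.1, 0.0, 2.3]
grip_width: 0.27
grasp_force: 60.0
```

Request:
{"name": "carry_out", "arguments": {"plan": [[[0,0,0.05],0,0],[[0,0,0.05],0,0],[[0,0,0.05],0,0],[[0,0,0],0,0]]}}

```text
time: 24.3
tool_pos: [0.5831, 0.1688, 0.1777]
ee_rot: [0.759, 0.651, 0.0, 0.0]
wrist_force: [0.2, -0.4, 4.2]
grip_width: 0.272
grasp_force: 60.0
```

```bash
python3 - <<'E'
from h import *
st()
E
```

```text
t 24.3 p [0.5831 0.1688 0.1777] yaw_y -8.813915681216963 F [ 0.1838 -0.4073  4.2135] tq [-0.1135  0.2933 -0.0507] g 0.2716464132711391 60.000835452228785 q [-0.4138  0.7675  0.0994  1.7058 -0.1108  0.6735 -0.4092]
```

Request:
{"name": "carry_out", "arguments": {"plan": [[[0,0,0.04],0,0],[[0,0,0.04],0,0],[[0,0,0],0,0]]}}

```text
time: 24.6
tool_pos: [0.5833, 0.1689, 0.1775]
ee_rot: [0.759, 0.651, 0.001, 0.0]
wrist_force: [-2.6, -1.1, 17.0]
grip_width: 0.263
grasp_force: 60.0
```

Request:
{"name": "carry_out", "arguments": {"plan": [[[0,0,0.04],0,0],[[0,0,0.04],0,0],[[0,0,0],0,0]]}}

```text
time: 24.9
tool_pos: [0.5835, 0.1689, 0.1773]
ee_rot: [0.759, 0.651, 0.001, 0.0]
wrist_force: [-4.9, -1.3, 28.3]
grip_width: 0.265
grasp_force: 60.1
```

```bash
python3 - <<'E'
from h import *
st()
im,c=shot("wrist");cv2.imwrite("pics/w8.png",im)
st()
g=lambda f:cv2.cvtColor(cv2.imread(f),cv2.COLOR_BGR2GRAY)
def m(f,box):
    a=g("pics/w7.png");b=g(f);x,y,w,h=box
    r=cv2.matchTemplate(b[y-10:y+h+10,x-10:x+w+10],a[y:y+h,x:x+w],cv2.TM_CCOEFF_NORMED);_,v,_,l=cv2.minMaxLoc(r)
    p=lambda a,b,c:(a-c)/(2*(a-2*b+c)); i,j=l
    return round(v,3),round(i-10+(p(*r[j,i-1:i+2]) if 0<i<20 else 0),2),round(j-10+(p(*r[j-1:j+2,i]) if 0<j<20 else 0),2)
for f in("w5","w6","w8"):
    f=f"pics/{f}.png"; print(f,"handle",m(f,(222,210,75,60)),"foot",m(f,(210,182,60,22)),"fingers",m(f,(170,280,180,50)))
E
```

```text
t 24.9 p [0.5835 0.1689 0.1773] yaw_y -8.835709772108187 F [-4.883  -1.2796 28.2797] tq [-0.41    2.2378  0.0578] g 0.2653008476091864 60.06771840155125 q [-0.4132  0.7679  0.099   1.7066 -0.1116  0.6703 -0.4086]
t 24.95 p [0.5835 0.1689 0.1773] yaw_y -8.83359712721496 F [-5.9415 -2.1052 27.9274] tq [-0.3747  2.2501  0.0432] g 0.2666307854280196 60.06731349974871 q [-0.4132  0.7679  0.0991  1.7067 -0.1116  0.6702 -0.4086]
pics/w5.png handle (0.956, np.float32(0.14), np.float32(-0.2)) foot (0.729, np.float32(0.71), np.float32(-1.97)) fingers (0.843, np.float32(0.21), np.float32(-0.45))
pics/w6.png handle (0.994, np.float32(0.05), np.float32(-0.09)) foot (0.784, np.float32(1.18), np.float32(-1.25)) fingers (0.949, np.float32(0.19), np.float32(0.03))
pics/w8.png handle (0.979, np.float32(-0.13), np.float32(0.04)) foot (0.771, np.float32(0.28), np.float32(0.25)) fingers (0.992, np.float32(0.11), np.float32(0.04))
```

```bash
python3 - <<'E'
from h import *
from scipy.optimize import least_squares
c0=viewer.get_calibration("wrist");s=sensors.state();Mt=R.from_quat(s["ee_rot"]).as_matrix()
Mc=R.from_quat(c0["orientation"]).as_matrix();off=Mt.T@(np.array(c0["origin"])-s["tool_pos"]);Rel=Mt.T@Mc
q=R.from_euler('z',-8.81,degrees=True).as_matrix()@np.array([[0,1,0],[1,0,0],[0,0,-1.]])
for f,p in(("w5",(.5742,.0616,.3087)),("w6",(.583,.1689,.2386)),("w7",(.5829,.1688,.2047)),("w8",(.5835,.1689,.1773))):
    c=dict(c0);c["origin"]=np.array(p)+q@off;cc=(c,q@Rel)
    im=cv2.imread(f"pics/{f}.png");b,g,r=[im[...,i].astype(int) for i in range(3)]
    m=((b>1.5*r+10)&(b>g+15)).astype(np.uint8);m[:,:180]=0;m[:,300:]=0;m[:120]=0;m[230:]=0
    cn=max(cv2.findContours(m,0,1)[0],key=cv2.contourArea);h=cv2.convexHull(cn)[:,0].astype(float)
    h=h[h[:,1]<186]
    # expected px from circle: residual = distance from ray hit at z to centre - .032
    def res(v):
        P=np.array([ray("wrist",k,v[2],cc) for k in h]);return np.hypot(P[:,0]-v[0],P[:,1]-v[1])-.032
    o=least_squares(res,[.566,p[1]+.003,p[2]-.16]);sd=np.sqrt(np.diag(np.linalg.inv(o.jac.T@o.jac))*np.mean(o.fun**2))
    print(f,len(h),o.x,sd,"rms",np.sqrt(np.mean(o.fun**2)),"z-tcp",o.x[2]-p[2], "centre rel tcp",q.T@(np.r_[o.x[:2],0]-np.r_[p[:2],0]))
E
```

```text
w5 21 [0.5554 0.0688 0.144 ] [0.0003 0.0003 0.0023] rms 0.0007379761899336308 z-tcp -0.16470123674499254 centre rel tcp [ 0.0042 -0.0197  0.    ]
w6 18 [0.5637 0.1749 0.0727] [0.0002 0.0002 0.0015] rms 0.00044690401940195257 z-tcp -0.16589188152556278 centre rel tcp [ 0.003 -0.02   0.   ]
w7 16 [0.5638 0.176  0.0514] [0.0001 0.0002 0.0012] rms 0.00033108960167853427 z-tcp -0.15334591626257715 centre rel tcp [ 0.0042 -0.02    0.    ]
w8 18 [0.5636 0.1755 0.0392] [0.0002 0.0002 0.0017] rms 0.0004078066437957999 z-tcp -0.13808120778113483 centre rel tcp [ 0.0035 -0.0206  0.    ]
```

The seat slid at about 6 N and then hit a hard stop (28 N). The camera fit gives about 12 mm of cap descent and no hook slip. Next I raise the foot to mid-opening.

Request:
{"name": "carry_out", "arguments": {"plan": [[[0,0,-0.1],0,0],[[0,0,-0.1],0,0],[[0,0,-0.15],0,0],[[0,0,-0.15],0,0],[[0,0,-0.15],0,0],[[0,0,0],0,0]]}}

```text
time: 25.55
tool_pos: [0.5832, 0.1689, 0.1903]
ee_rot: [0.759, 0.651, 0.0, 0.0]
wrist_force: [0.3, 0.7, -1.7]
grip_width: 0.267
grasp_force: 60.0
```

```bash
python3 - <<'E'
from h import *
go(.583,.1688,.1908,-8.8)
E
```

```text
t 25.55 p [0.5832 0.1689 0.1903] yaw_y -8.812124408877244 F [ 0.3481  0.7108 -1.7387] tq [-0.1012  0.0576 -0.0175] g 0.26727404226766655 59.999816101044416 q [-0.4158  0.7502  0.1029  1.6964 -0.1089  0.6998 -0.4108]
units [-0.007  -0.0086 -0.0212] turn -0.002645135684574035
```

Request:
{"name": "carry_out", "arguments": {"plan": [[[0,0.1,-0.02],0,0],[[0,0.15,0],0,0],[[0,0.15,0],0,0],[[0,0.15,0],0,0],[[0,0.15,0],0,0],[[0,0.15,0],0,0],[[0,0.15,0],0,0]]}}

```text
time: 26.25
tool_pos: [0.608, 0.1649, 0.1904]
ee_rot: [0.759, 0.651, -0.0, -0.0]
wrist_force: [0.0, 0.1, -1.6]
grip_width: 0.266
grasp_force: 60.0
```

Request:
{"name": "carry_out", "arguments": {"plan": [[[0,0.15,0],0,0],[[0,0.2,0],0,0],[[0,0.2,0],0,0],[[0,0.2,0],0,0],[[0,0.2,0],0,0],[[0,0.25,0],0,0],[[0,0.25,0],0,0],[[0,0.2,0],0,0],[[0,0,0],0,0]]}}

```text
time: 27.15
tool_pos: [0.6493, 0.1583, 0.1904]
ee_rot: [0.76, 0.65, 0.0, 0.0]
wrist_force: [-0.3, -0.0, -2.1]
grip_width: 0.269
grasp_force: 60.0
```

```bash
python3 - <<'E'
from h import *
go(.6492,-.0042,.27,-9.73)
im,c=shot("wrist");cv2.imwrite("pics/w9.png",im)
b,g,r=[im[...,i].astype(int) for i in range(3)]
m=((b>1.5*r+10)&(b>g+15)).astype(np.uint8);cn=max(cv2.findContours(m,0,1)[0],key=cv2.contourArea);x=cv2.fitEllipse(cv2.convexHull(cn));print(x,ray("wrist",x[0],.047,c))
o=cv2.inRange(cv2.cvtColor(im,cv2.COLOR_BGR2HSV),(5,150,60),(25,255,255));o[250:]=0
print([cv2.boundingRect(k) for k in cv2.findContours(o,0,1)[0] if cv2.contourArea(k)>10])
E
```

```text
t 27.15 p [0.6493 0.1583 0.1904] yaw_y -8.846143719257281 F [-0.2896 -0.029  -2.1238] tq [-0.0406  0.0148  0.0058] g 0.2691335457767617 59.99977396801114 q [-0.3619  0.8253  0.1042  1.4955 -0.1037  0.8254 -0.375 ]
units [-6.4243  1.0002 -3.1828] turn 0.19282752766739758
((168.4750213623047, 177.82183837890625), (65.62863159179688, 69.06993865966797), 93.52865600585938) [0.5652 0.1775 0.047 ]
[(229, 218, 57, 32), (173, 161, 37, 53)]
```

Hook withdrawn cleanly, with the cap still in the cup. I'll go up and back over the stand.

Request:
{"name": "carry_out", "arguments": {"plan": [[[0,0,-0.4],0,0],[[0,0,-0.8],0,0],[[0,0,-1],0,0],[[0,0,-0.7],0,0],[[0,0,-0.3],0.2,0],[[-0.4,0.1,0],0,0],[[-0.8,0.1,0],0,0],[[-0.9,0.2,0],0,0],[[-0.9,0.2,0],0,0],[[-0.9,0.2,0],0,0],[[-0.9,0.1,0],0,0],[[-0.8,0.1,0],0,0]]}}

```text
time: 28.4
tool_pos: [0.648, 0.0123, 0.269]
ee_rot: [0.765, 0.643, -0.002, -0.0]
wrist_force: [0.6, 0.3, -1.5]
grip_width: 0.262
grasp_force: 60.0
```

Request:
{"name": "carry_out", "arguments": {"plan": [[[-0.5,0,0],0,0],[[-0.3,0,0],0,0],[[0,0,0],0,0],[[0,0,0],0,0]]}}

```text
time: 28.8
tool_pos: [0.6459, -0.0022, 0.2702]
ee_rot: [0.764, 0.645, 0.0, -0.001]
wrist_force: [-0.2, -0.1, -1.2]
grip_width: 0.27
grasp_force: 60.0
```

```bash
python3 - <<'E'
from h import *
go(.6492,-.0042,.1439,-9.73)
E
```

```text
t 28.8 p [ 0.6459 -0.0022  0.2702] yaw_y -9.664141339069467 F [-0.229  -0.103  -1.1659] tq [0.0222 0.093  0.0208] g 0.2697390443493463 59.99987080693245 q [-0.1226  0.7045  0.1038  1.4918 -0.084   0.9499 -0.1631]
units [-0.0632  0.1468  5.0535] turn 0.014368130927404597
```

Request:
{"name": "carry_out", "arguments": {"plan": [[[-0.06,0.15,0],0,0],[[0,0,0],0,0],[[0,0,0.3],0,0],[[0,0,0.6],0,0],[[0,0,0.6],0,0],[[0,0,0.6],0,0],[[0,0,0.6],0,0],[[0,0,0.6],0,0],[[0,0,0.4],0,0],[[0,0,0.3],0,0],[[0,0,0],0,0]]}}

```text
time: 29.9
tool_pos: [0.6488, -0.0052, 0.1693]
ee_rot: [0.764, 0.645, -0.001, -0.001]
wrist_force: [0.4, -0.3, -2.1]
grip_width: 0.267
grasp_force: 60.0
```

```bash
python3 - <<'E'
from h import *
go(.6492,-.0042,.1439,-9.73)
E
```

```text
t 29.9 p [ 0.6488 -0.0052  0.1693] yaw_y -9.711706572154155 F [ 0.3828 -0.3365 -2.1021] tq [-0.0531  0.1017 -0.0879] g 0.2669205133398585 59.99980051070452 q [-0.1087  0.8275  0.0861  1.5733 -0.0935  0.7469 -0.151 ]
units [0.0417 0.0114 1.0172] turn 0.0039910068423252764
```

Request:
{"name": "carry_out", "arguments": {"plan": [[[0.04,0.01,0.2],0,0],[[0,0,0.2],0,0],[[0,0,0.2],0,0],[[0,0,0.15],0,0],[[0,0,0.1],0,0],[[0,0,0.1],0,0],[[0,0,0.06],0,0],[[0,0,0],0,0],[[0,0,0],0,0]]}}

```text
time: 30.8
tool_pos: [0.65, -0.0044, 0.1453]
ee_rot: [0.765, 0.645, 0.0, 0.0]
wrist_force: [-0.5, 0.4, -1.8]
grip_width: 0.268
grasp_force: 60.0
```

```bash
python3 - <<'E'
from h import *
go(.6492,-.0042,.1439,-9.73)
E
```

```text
t 30.8 p [ 0.65   -0.0044  0.1453] yaw_y -9.727456145058541 F [-0.5383  0.4333 -1.8219] tq [-0.105   0.0599 -0.0058] g 0.26794534790798885 59.999760165810585 q [-0.1073  0.8598  0.0815  1.5862 -0.096   0.6992 -0.1503]
units [ 0.0025 -0.0312  0.057 ] turn 0.000554983055269871
```

Go down the last 1.5 mm, then open.

Request:
{"name": "carry_out", "arguments": {"plan": [[[0,-0.03,0.05],0,0],[[0,0,0.03],0,0],[[0,0,0],0,0],[[0,0,0],0,0]]}}

```text
time: 31.2
tool_pos: [0.6493, -0.0043, 0.1439]
ee_rot: [0.765, 0.645, 0.0, 0.0]
wrist_force: [-1.3, -0.1, 5.2]
grip_width: 0.271
grasp_force: 60.0
```

Request:
{"name": "carry_out", "arguments": {"plan": [[[0,0,0],0,0.5],[[0,0,0],0,0.7],[[0,0,0],0,0.8],[[0,0,0],0,0.8],[[0,0,0],0,0.8],[[0,0,0],0,0.8],[[0,0,0],0,0.8],[[0,0,0],0,0.8]]}}

```text
time: 32.0
tool_pos: [0.6492, -0.0042, 0.1432]
ee_rot: [0.765, 0.645, 0.0, -0.0]
wrist_force: [-0.3, -0.1, 1.2]
grip_width: 0.801
grasp_force: 0.0
```

Request:
{"name": "carry_out", "arguments": {"plan": [[[0,0,-0.2],0,0.8],[[0,0,-0.5],0,0.8],[[0,0,-0.9],0,0.8],[[0,0,-1],0,0.8],[[0,0,-1],0,0.8],[[0,0,-1],0,0.8],[[0,0,-0.7],0,0.8],[[0,0,-0.3],0,0.8],[[0,0,0],0,0.8]]}}

```text
time: 32.9
tool_pos: [0.6497, -0.0043, 0.2849]
ee_rot: [0.765, 0.645, 0.001, 0.001]
wrist_force: [0.9, -0.2, -0.6]
grip_width: 0.803
grasp_force: 0.0
```

Request:
{"name": "carry_out", "arguments": {"plan": [[[0,-0.5,0],0,0.8],[[0,-1,0],0,0.8],[[0,-1,0],0,0.8],[[0,-1,0],0,0.8],[[0,-1,0],0,0.8],[[0,-1,0],0,0.8],[[0,-0.5,0],0,0.8],[[0,0,0],0,0.8],[[0,0,0],0,0.8]]}}

```text
time: 33.8
tool_pos: [0.5016, 0.021, 0.2829]
ee_rot: [0.764, 0.645, -0.0, 0.0]
wrist_force: [0.3, -0.2, -0.3]
grip_width: 0.805
grasp_force: 0.0
```

```bash
python3 - <<'E'
from h import *
st()
a=cv2.imread("pics/scene1.png");b,c=shot("scene");cv2.imwrite("pics/scene9.png",b)
def blobs(n,im):
    h=cv2.cvtColor(im,cv2.COLOR_BGR2HSV)
    for nm,lo,hi,bx in(("yellow",(22,120,60),(35,255,255),(225,165,265,215)),("orange",(5,150,60),(18,255,255),(285,205,345,265)),("blue",(105,120,40),(125,255,255),(190,100,350,270))):
        m=cv2.inRange(h,lo,hi);k=np.zeros_like(m);x0,y0,x1,y1=bx;k[y0:y1,x0:x1]=m[y0:y1,x0:x1]
        print(n,nm,[cv2.boundingRect(q) for q in cv2.findContours(k,0,1)[0] if cv2.contourArea(q)>10])
blobs("before",a);blobs("now",b)
x=cv2.inRange(cv2.cvtColor(b,cv2.COLOR_BGR2HSV),(105,120,40),(125,255,255));x[:, :285]=0;x[:, 350:]=0;x[:205]=0;x[265:]=0
e=cv2.fitEllipse(cv2.convexHull(max(cv2.findContours(x,0,1)[0],key=cv2.contourArea)));print(e,ray("scene",e[0],.047))
# bystander boxes unchanged?
d=cv2.absdiff(cv2.GaussianBlur(a,(3,3),0),cv2.GaussianBlur(b,(3,3),0)).max(2)
for nm,(x0,y0,x1,y1) in dict(amber=(298,157,317,184),carton=(240,283,282,330),vial=(165,187,186,210),red1=(224,150,250,182),red2=(235,108,260,140),jar=(206,140,230,156),hook=(230,178,262,225)).items(): print(nm,np.mean(d[y0:y1,x0:x1]>40))
E
```

```text
t 33.8 p [0.5016 0.021  0.2829] yaw_y -9.723514584372952 F [ 0.2825 -0.2046 -0.2748] tq [-0.0348  0.0483  0.0051] g 0.8050799982444542 0.0 q [-0.2028  0.495   0.1062  1.908  -0.0745  0.7424 -0.224 ]
before yellow [(238, 177, 13, 11)]
before orange [(302, 223, 29, 24)]
before blue [(209, 146, 19, 7), (206, 125, 21, 19)]
now yellow [(237, 177, 14, 11)]
now orange [(302, 227, 6, 15)]
now blue [(307, 223, 25, 23)]
((318.1259460449219, 234.53836059570312), (22.87969398498535, 26.528493881225586), 91.1087875366211) [0.5694 0.1791 0.047 ]
amber 0.0
carton 0.0
vial 0.0
red1 0.0
red2 0.01625
jar 0.20052083333333334
hook 0.0
```

```bash
python3 -c "
from workcell import robot
print(robot.sign_off())"
```

```text
the job is handed in; nothing more can be done
None
```

The job is handed in at about 34 s: the cap sits in the cap rest with its seat pressed to a hard stop, the hook is back in its stand, and the three other items were not disturbed; the 12 mm of seat travel is only a camera estimate, good to about 2 mm.

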